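Set the filling stand to the beaker and open its stopcock

ROBOT

A 7-joint arm with a two-finger parallel gripper is mounted at the origin on a cart in front of the work surface, level with it; the furniture and walls round the work are solid. World frame = base frame: x ahead of the robot, y to its left, z up, the work surface at z = 0. Lengths are in m, angles in rad, forces in N, time in s.
With the tool pointing down it reaches from about 0.35 to 0.9 m from the base axis. Payload 8.1 kg.
Tool frame: the origin (TCP) lies at the very end of the fingers, on their centre line; the grasp point (between the pads) lies 19 mm behind it (grasp_offset is the distance from the TCP to the grasp point, in m); z points along the fingers, y is the line along which they close (so a half turn about z gives the same grasp; the last joint's range is limited). The gripper opens to 85 mm and grips with 20 to 120 N. Pads are 22 mm wide; open, the fingers measure 114 mm over their backs; the gripper's body (76 mm by 85 mm) begins 54 mm behind the grasp point. The pads swing forward as they close: fully open they stand 13 mm farther back than shut.
Start: joints at [-1.325, 0.434, 0.025, 1.573, -0.012, 1.134, -0.075], TCP at [0.214, 0.587, 0.231] pointing down, gripper open.
Joint ranges: [-2.62, 2.62], [-0.44, 2.09], [-1.27, 1.32], [0.08, 2.57], [-1.32, 4.46], [0.12, 2], [-2.74, 2.74]. Speed limits (rad/s): [2.22, 2.22, 3.01, 3.01, 3.14, 3.14, 3.14].

INTERFACE

Orientations are given as a rotation vector (axis times angle).
In Python, from plant import sense, camera, camera_info, hand_in, grasp_offset gives the robot as it stands.
- The arm moves only by the tool play_rows, never from a script. Its arguments are lists of equal length, an entry for each row: "dp": the shift along the tool's x, y, z scaled (see below), a list of three; "rot": the turn, a rotation vector about the tool's x, y, z scaled (see below), a list of three; "grip": the closure in counts, from 0 (fully open) to 255 (shut). In form: {"dp": [[dx, dy, dz], ...], "rot": [[rx, ry, rz], ...], "grip": [grip, ...]}. A call has 1 to 5 rows; each row shifts and turns the commanded pose from where the row before left it, along the tool's axes as they then stand; what a row does not reach is not made up. The controller multiplies each number of a shift by 0.08 m and each number of a turn by 90 degrees. A row lasts 1/12 s, in which the tool goes at most 41.7 mm and 7.16 degrees, less where a joint would pass 70% of its speed; a pose out of reach is approached as far as the arm can. A call with a number of a shift or a turn outside -1 to 1 is refused whole. A call with a gripper value outside its range is refused whole. The fingers move at their own pace and stop on an object; the grip force is fixed at half the most. Time passes only in rows, so rows that do not move let the fingers close. It gives the time, the measured TCP pose, the force, the opening and the grip force at its end, in the units of the state.
- sense(): the state, without advancing time (a new reading comes with each control period).
- camera(name): name is "scene" or "top" or "wrist"; returns the picture (400x640x3 uint8, red, green, blue); there is no depth.
- camera_info(name): a dict with "camera_matrix" (3x3 intrinsics, pixels), "D" ([k1, k2, p1, p2, k3] as OpenCV has them; the pictures are not rectified), "xyz" and "attitude" of the camera in the world. Camera axes: x right, y down, z forward; pixel columns grow to the right and rows downward; lengths in m; the calibration is good to about 2 mm. A picture is of the moment at which its call begins: read the wrist's pose just before it. camera_info takes no time and is no camera call; for the wrist camera it gives the pose at the moment of the call.
- hand_in(): hands the job in; it is judged then, once.
The state is a dict: "time_s": time; "qpos": joint angles; "joint_vel": joint speeds; "tau": joint torques, N m; "tool_pos": TCP position; "orientation": TCP orientation; "ft_force": force on the tool from outside, world axes, zero at the start; "moment": the same for the moment, N m; "opening": finger opening in m; "grasp_force": force on a finger pad.
Only numpy, scipy, OpenCV 4.12 (cv2) and the standard library are available. Lean on these libraries where they do the work, as an engineer would, in place of code of your own. Each camera call takes 0.05 s, during which the arm holds its last target. There are 200 camera calls.

TASK

Get the filling stand ready to fill the beaker: with a fingertip, push the swivel arm round until its spout is over the middle of the beaker, and leave it there. Then push the stopcock's lever round from closed (across the pipe) to fully open (in line with the pipe, against its stop). Push only the arm and the lever; do not grasp, lift or shift the beaker or anything else on the bench, and do not open the stopcock before the spout is over the beaker.

Things in the scene. Friction and masses are not known exactly. Their poses are not given: they have to be found in the camera images.
- filling_stand: Steel filling stand, fixed. Origin on the bench under its column (24 mm thick, 184 mm high). Foot plate 12 mm high, x -39..47, y -310..50 mm. A straight pipe (12 mm thick, 100 mm up) runs from the column along the stand's -y axis through the stopcock (x 0, y -220 mm) to y -288. Its -x axis points roughly to the robot; the vessels stand on that side.
- swivel_arm (a joint): Angle (rad) of the swivel arm about the column's axis. 0: it points along the stand's -x axis; grows counter-clockwise seen from above (+1.57 would be the stand's -y). Range -1.55..1.25; starts at -1.4..-1.1, swung out past the vessels on the stand's +y side. Light friction (1 N at 120 mm), no spring; stays where left.
- spout (a point): Lower opening of the spout (12 mm thick) at the end of the swivel arm, 170 mm from the column's axis, 166 mm above the bench. The arm is a level steel tube 14 mm thick, centre line 200 mm above the bench, from its hub (35 mm wide, top 222 mm above the bench) to the bend above the spout.
- stopcock_lever (a joint): Angle (rad) of the stopcock's lever about the vertical axis at the stand's x 0, y -220 mm. 0 = closed, pointing along the stand's -x, across the pipe; grows counter-clockwise seen from above; 1.571 (stop) = open, pointing along the stand's -y, in line with the pipe. Starts at 0. Light friction (1 N at 60 mm), no spring; stays where left.
- lever_tip (a point): Free end of the stopcock's lever, 85 mm from the lever's axis, on its centre line, 175 mm above the bench. The lever is straight and level; its black grip, 16 mm high and 13 mm wide, covers 35 to 85 mm from the axis.
- beaker: Wide open translucent plastic beaker, 80 mm wide at the body, 98 mm over the lip, 109 mm high, 0.19 kg, loose. Origin: centre of its underside. It stands at one of three places 11 cm apart on the arc that the spout travels (within about 13 mm of that arc); the measuring cylinder and the dish have the other two.
- measuring_cylinder: Slim glass measuring cylinder, 48 mm wide at the foot, 21 mm at the tube, 142 mm high, loose; stands at another of the three places. Must be left alone. Origin: centre of its underside.
- petri_dish: Low glass dish, 61 mm wide, 12 mm high, loose; stands at another of the three places. Must be left alone. Origin: centre of its underside.
- weighing_bottle_1: Small lidded glass weighing bottle, 42 mm wide, 58 mm high, loose, behind the pipe (on the stand's +x side). Must be left alone. Origin: centre of its underside.
- vial_1: Small capped vial, 27 mm wide, 64 mm high, loose, behind the stopcock (on the stand's +x side). Must be left alone. Origin: centre of its underside.
Not all that is in view belongs to the job. There is more than one size of the beaker; the job needs the smallest.

How it is judged:
On the way, in this order (a step that is already met when the one before it is completed fails the run):
1. the spout stands still over the middle of the beaker, the stopcock still closed (horizontal distance between spout and beaker below 0.025 m and velocity of joint swivel_arm between -0.05 and 0.05 rad/s and value of joint stopcock_lever below 0.3 rad), for 0.3 s.
2. the stopcock's lever is in line with the pipe (value of joint stopcock_lever above 1.47 rad), for 0.2 s.
At the end, for the whole second after the job is handed in: The spout is within 25 mm (seen from above) of the beaker's axis and at rest, the stopcock's lever is past 1.47 rad (stop at 1.571), and the beaker, measuring cylinder, dish, weighing bottle and vial stand upright within 15 mm of where they stood (horizontal distance between spout and beaker below 0.025 m and value of joint stopcock_lever above 1.47 rad and velocity of joint swivel_arm between -0.05 and 0.05 rad/s and distance of each of beaker, measuring_cylinder, petri_dish, weighing_bottle_1, vial_1 from where it was at the start of the episode below 0.015 m and angle between each of beaker, measuring_cylinder, petri_dish, weighing_bottle_1, vial_1's own z axis and vertical below 0.1 rad); the robot touches nothing.
It fails at once if the stopcock is opened (past 0.4 rad) while the spout is not over the beaker (value of joint stopcock_lever above 0.4 rad and not (horizontal distance between spout and beaker below 0.025 m)).
It fails at once if a vessel or bottle is shifted or lifted by more than 15 mm (distance of any of beaker, measuring_cylinder, petri_dish, weighing_bottle_1, vial_1 from where it was at the start of the episode above 0.015 m).
It fails at once if a vessel or bottle is gripped or pressed with more than 8 N (contact force between the fingers and beaker above 8 N or contact force between the fingers and measuring_cylinder above 8 N or contact force between the fingers and petri_dish above 8 N or contact force between the fingers and weighing_bottle_1 above 8 N or contact force between the fingers and vial_1 above 8 N).
It fails at once if a vessel or bottle is tipped (angle between any of beaker, measuring_cylinder, petri_dish, weighing_bottle_1, vial_1's own z axis and vertical above 0.35 rad).
It also fails if it takes over 64 s, if anything falls off the work surface, if the arm or the gripper's body presses on something with over 40 N, if the wrist force passes 120 N, or if a joint passes its speed limit or range.

## Working session

There is one attempt and no reset: what is moved stays moved. The work goes in short steps, Python scripts to look and compute and a tool call to move; the robot and the scene stay as the last step left them, time stands still between calls to the robot, and variables do not carry over. Pictures are saved under pics/ and viewed, at most 10 in all, crops included, and the job is handed in when it is done.

Besides the shell and the picture viewer there is one more tool, called after "Emit:" as name(argument=value, ...) on one line, values as JSON. play_rows: Moves the arm, as the interface text tells. Its arguments: {"type":"object","properties":{"dp":{"type":"array","items":{"type":"array","items":{"type":"number","minimum":-1,"maximum":1}}},"rot":{"type":"array","items":{"type":"array","items":{"type":"number","minimum":-1,"maximum":1}}},"grip":{"type":"array","items":{"type":"number"}}},"required":["dp","rot","grip"]}

```bash
mkdir -p pics; ls
python3 - <<'E'
from plant import *
import cv2
s=sense();print(s['time_s'],s['tool_pos'],s['orientation'])
for n in('scene','top'):
    print(n,camera_info(n)); cv2.imwrite(f'pics/{n}0.png',camera(n)[:,:,::-1])
E
```

```text
pics
0.0 [0.21348319 0.5868547  0.23052881] [-5.45241377e-01 -3.09375248e+00  2.49500346e-03]
scene {'camera_matrix': array([[492.51835652,   0.        , 326.07137485],
       [  0.        , 492.51835652, 199.26529801],
       [  0.        ,   0.        ,   1.        ]]), 'D': array([-0.06601794,  0.        ,  0.        ,  0.        ,  0.        ]), 'xyz': array([ 0.26850179, -0.67811783,  1.03908274]), 'attitude': array([-2.37418547,  0.50728374, -0.17184058])}
top {'camera_matrix': array([[381.8167488 ,   0.        , 317.79472644],
       [  0.        , 381.8167488 , 199.2759312 ],
       [  0.        ,   0.        ,   1.        ]]), 'D': array([-0.05392649,  0.        ,  0.        ,  0.        ,  0.        ]), 'xyz': array([0.48961853, 0.0289722 , 1.30012724]), 'attitude': array([-2.17584674,  2.15778577, -0.07345911])}
```

View pics/top0.png

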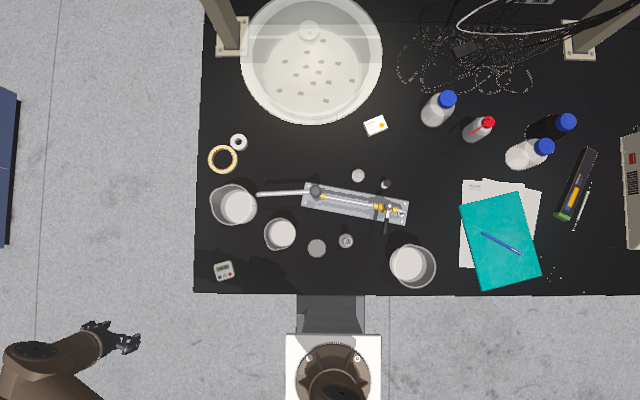

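View pics/scene0.png

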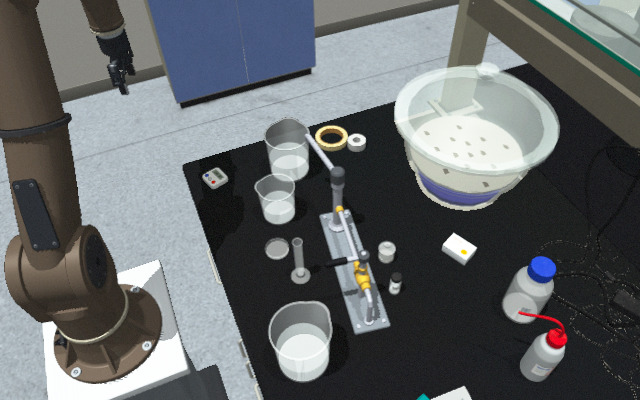

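The top view shows the column at about (316,190), the arm pointing left with its spout at about (258,194), and the lever from (388,207) to (386,232). The smallest beaker is at (279,235), the dish at (317,248) and the cylinder at (346,240). Larger decoy beakers stand at (233,205) and (412,265).

Run:
```python
import cv2
t=cv2.imread('pics/top0.png')[170:275,225:425]
cv2.imwrite('pics/topc.png',cv2.resize(t,None,fx=4,fy=4,interpolation=cv2.INTER_CUBIC))
t=cv2.imread('pics/scene0.png')[105:340,240:440]
cv2.imwrite('pics/scenec.png',cv2.resize(t,None,fx=2.5,fy=2.5,interpolation=cv2.INTER_CUBIC))
```

```text
(no output)
```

View pics/topc.png

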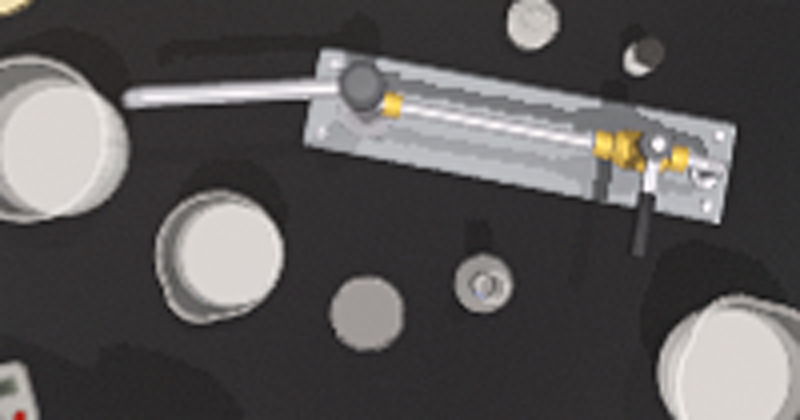

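View pics/scenec.png

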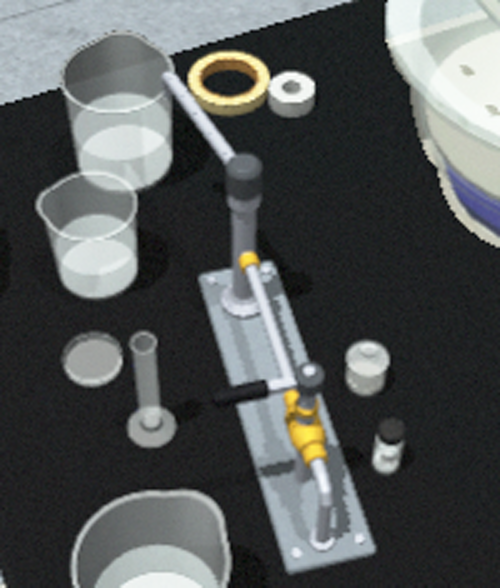

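The crops give the foot-plate corners in topc at (321,47), (736,123), (722,222) and (305,145). The hub is at (362,85), the lever tip at (638,255), the beaker floor disc centre at (230,253), and the arm end at (130,98).

```bash
cat > h.py <<'E'
import numpy as np, cv2
from scipy.spatial.transform import Rotation as R
from plant import *
def cast(n,uv,z):
    i=camera_info(n); p=cv2.undistortPoints(np.array([[uv]],float),i['camera_matrix'],i['D'])[0,0]
    d=R.from_rotvec(i['attitude']).apply([*p,1]); c=i['xyz']
    return (c+d*(z-c[2])/d[2])[:2]
T=lambda u,v:((u+.5)/4-.5+225,(v+.5)/4-.5+170)
S=lambda u,v:((u+.5)/2.5-.5+240,(v+.5)/2.5-.5+105)
E
python3 - <<'E'
from h import *
c=np.array([cast('top',T(*p),.012) for p in [(321,47),(736,123),(722,222),(305,145)]])
m=np.array([(47,50),(47,-310),(-39,-310),(-39,50)])/1e3
H,W=m-m.mean(0),c-c.mean(0)
a=np.arctan2((H[:,0]*W[:,1]-H[:,1]*W[:,0]).sum(),(H*W).sum())
Rm=np.array([[np.cos(a),-np.sin(a)],[np.sin(a),np.cos(a)]])
o=c.mean(0)-Rm@m.mean(0)
print('yaw',a,'origin',o,'res',c-(m@Rm.T+o))
print('hub',cast('top',T(362,85),.222),cast('scene',S(244,163),.222))
print('spout end',cast('top',T(130,98),.2))
print('lever axis',o+Rm@[0,-.22],'tip',o+Rm@[-.085,-.22],'seen',cast('top',T(638,255),.175),cast('scene',S(218,397),.175))
for n,z in(('top',.004),):
  b=cast(n,T(230,253),z);print('beaker',b)
print('beaker scene base',cast('scene',S(97,270),.004),'lip',cast('scene',S(92,205),.109),cast('top',T(220,253),.109))
for nm,p in dict(bk=b,dish=cast('top',T(367,313),.012),cyl=cast('top',T(485,284),.0)).items():
  q=Rm.T@(p-o);print(nm,p,q,np.hypot(*q),'ang',np.arctan2(-q[1],-q[0]))
for nm,p in dict(end=cast('top',T(130,98),.2),wb=cast('top',T(532,22),.058),vial=cast('top',T(650,52),.064)).items():
  q=Rm.T@(p-o);print(nm,p,q,np.hypot(*q),'ang',np.arctan2(-q[1],-q[0]))
for p in [(60,57),(60,220),(128,150)]: print('big',cast('top',T(*p),.14))
s=sense();print(R.from_rotvec(s['orientation']).as_matrix())
E
```

```text
yaw -0.17381375009577205 origin [0.60941783 0.05914175] res [[-0.00050753 -0.00028567]
 [-0.00053429  0.00254951]
 [ 0.0005483   0.00036144]
 [ 0.00049352 -0.00262529]]
hub [0.60842055 0.05891537] [0.60837722 0.05613137]
spout end [0.60018061 0.22825641]
lever axis [ 0.57137106 -0.15754338] tip [ 0.4876518  -0.14284349] seen [ 0.48975485 -0.14334125] [ 0.49299401 -0.14313731]
beaker [0.48841597 0.17552378]
beaker scene base [0.4839344 0.1694947] lip [0.4874978  0.16772153] [0.48843431 0.17146788]
bk [0.48841597 0.17552378] [-0.13930575  0.09370238] 0.1678875455828817 ang -0.5921254250890331
dish [0.43938891 0.05867583] [-0.16738641 -0.02986368] 0.17002955684215296 ang 0.1765539809116168
cyl [ 0.46426908 -0.04069045] [-0.12569674 -0.12342998] 0.17616648054460107 ang 0.7762995781554504
end [0.60018061 0.22825641] [-0.03834471  0.16496903] 0.16936675096725318 ang -1.342415717691934
wb [ 0.6794624  -0.07548252] [ 0.09227107 -0.1204823 ] 0.15175617418342402 ang 2.224362923373695
vial [ 0.65456175 -0.1710383 ] [ 0.08427102 -0.2189046 ] 0.23456518878293892 ang 1.9382763269378218
big [0.63757735 0.29415473]
big [0.51226561 0.29076857]
big [0.5662329  0.23973815]
[[-9.39783328e-01  3.41770617e-01 -3.76313210e-04]
 [ 3.41770802e-01  9.39782309e-01 -1.38913209e-03]
 [-1.21112032e-04 -1.43409604e-03 -9.99998964e-01]]
```

```bash
cat > plan.py <<'E'
# usage: plan.py x y z yaw_of_tool_x_deg step_m  -> rows to type
import sys; from h import *
x,y,z,yaw,step=map(float,sys.argv[1:6]); s=sense(); p=s['tool_pos']; M=R.from_rotvec(s['orientation'])
t=np.radians(yaw); Xt=np.array([np.cos(t),np.sin(t),0]); Zt=np.array([0,0,-1]); Mt=R.from_matrix(np.c_[Xt,np.cross(Zt,Xt),Zt])
d=np.array([x,y,z])-p; rv=(M.inv()*Mt).as_rotvec()
n=max(int(np.ceil(np.linalg.norm(d)/step)),int(np.ceil(np.degrees(np.linalg.norm(rv))/6.5)),1)
dp=[];
for k in range(n): dp.append(np.round((M*R.from_rotvec(rv*k/n)).inv().apply(d/n)/.08,3).tolist())
print('t',s['time_s'],'p',np.round(p,4),'F',np.round(s['ft_force'],1),'open',s['opening'],'q',np.round(s['qpos'],2))
print(n,dp,'rot',np.round(rv/n/(np.pi/2),3).tolist())
E
python3 plan.py .45 .40 .28 205 .04; python3 plan.py .645 .18 .28 205 .04
```

```text
t 0.1 p [0.2135 0.5869 0.2306] F [ 0.4  0.1 -0.8] open 0.08575857652387835 q [-1.32  0.44  0.02  1.57 -0.01  1.13 -0.08]
8 [[-0.447, -0.148, -0.077], [-0.43, -0.191, -0.077], [-0.41, -0.233, -0.077], [-0.385, -0.272, -0.077], [-0.356, -0.308, -0.077], [-0.325, -0.341, -0.077], [-0.29, -0.372, -0.077], [-0.252, -0.398, -0.077]] rot [-0.0, -0.0, -0.062]
t 0.1 p [0.2135 0.5869 0.2306] F [ 0.4  0.1 -0.8] open 0.08575857652387835 q [-1.32  0.44  0.02  1.57 -0.01  1.13 -0.08]
15 [[-0.454, -0.196, -0.041], [-0.443, -0.219, -0.041], [-0.431, -0.242, -0.041], [-0.418, -0.264, -0.041], [-0.403, -0.286, -0.041], [-0.388, -0.307, -0.041], [-0.371, -0.326, -0.041], [-0.354, -0.345, -0.041], [-0.335, -0.363, -0.041], [-0.316, -0.38, -0.041], [-0.295, -0.396, -0.041], [-0.274, -0.411, -0.041], [-0.252, -0.425, -0.041], [-0.23, -0.438, -0.041], [-0.206, -0.449, -0.041]] rot [-0.0, -0.0, -0.033]
```

Emit:
play_rows(dp=[[-0.43, -0.2, -0.12], [-0.42, -0.22, -0.12], [-0.4, -0.25, -0.12], [-0.38, -0.28, -0.12], [-0.36, -0.3, -0.12]], rot=[[0, 0, -0.04], [0, 0, -0.04], [0, 0, -0.04], [0, 0, -0.04], [0, 0, -0.04]], grip=[255, 255, 255, 255, 255])

```text
time_s: 0.52
tool_pos: [0.3482, 0.4523, 0.2794]
orientation: [-0.049, -3.141, 0.001]
ft_force: [0.6, -0.1, -0.5]
opening: 0.0255
grasp_force: 0.0
```

```bash
python3 plan.py .645 .18 .28 205 .04
```

```text
t 0.5167 p [0.3482 0.4523 0.2794] F [ 0.6 -0.1 -0.5] open 0.02548854536066923 q [-1.02  0.31  0.01  1.64 -0.    1.19  0.54]
11 [[-0.347, -0.299, -0.001], [-0.334, -0.313, -0.001], [-0.32, -0.327, -0.001], [-0.306, -0.34, -0.001], [-0.291, -0.353, -0.001], [-0.276, -0.365, -0.001], [-0.26, -0.377, -0.001], [-0.244, -0.387, -0.001], [-0.227, -0.397, -0.001], [-0.21, -0.407, -0.001], [-0.193, -0.415, -0.001]] rot [-0.0, -0.0, -0.027]
```

Emit:
play_rows(dp=[[-0.35, -0.3, 0], [-0.33, -0.31, 0], [-0.32, -0.33, 0], [-0.3, -0.34, 0], [-0.29, -0.35, 0]], rot=[[0, 0, -0.027], [0, 0, -0.027], [0, 0, -0.027], [0, 0, -0.027], [0, 0, -0.027]], grip=[255, 255, 255, 255, 255])

```text
time_s: 0.93
tool_pos: [0.482, 0.3282, 0.2791]
orientation: [0.281, -3.129, 0.0]
ft_force: [0.8, 1.0, -0.2]
opening: 0.0001
grasp_force: 0.0
```

```bash
python3 plan.py .645 .18 .28 205 .04
```

```text
t 0.9333 p [0.482  0.3282 0.2791] F [ 0.8  1.  -0.2] open 9.079609384046389e-05 q [-0.73  0.33  0.05  1.61 -0.02  1.2   1.08]
6 [[-0.279, -0.364, -0.002], [-0.263, -0.376, -0.002], [-0.247, -0.387, -0.002], [-0.23, -0.397, -0.002], [-0.213, -0.407, -0.002], [-0.195, -0.415, -0.002]] rot [-0.0, -0.0, -0.027]
```

Emit:
play_rows(dp=[[-0.28, -0.36, 0], [-0.26, -0.38, 0], [-0.25, -0.39, 0], [-0.23, -0.4, 0], [-0.21, -0.41, 0]], rot=[[0, 0, -0.027], [0, 0, -0.027], [0, 0, -0.027], [0, 0, -0.027], [0, 0, -0.027]], grip=[255, 255, 255, 255, 255])

```text
time_s: 1.35
tool_pos: [0.6176, 0.2037, 0.2789]
orientation: [0.611, -3.081, 0.0]
ft_force: [-0.4, 1.0, 1.0]
opening: -0.0002
grasp_force: 0.0
```

```bash
python3 plan.py .645 .18 .187 205 .04
```

```text
t 1.35 p [0.6176 0.2037 0.2789] F [-0.4  1.   1. ] open -0.0002191788341382635 q [-0.45  0.45  0.08  1.44 -0.03  1.26  1.59]
3 [[-0.068, -0.135, 0.383], [-0.066, -0.136, 0.383], [-0.064, -0.137, 0.383]] rot [0.0, -0.0, -0.009]
```

Emit:
play_rows(dp=[[-0.2, -0.41, 0], [0, 0, 0.4], [0, 0, 0.4], [0, 0, 0.4], [0, 0, 0]], rot=[[0, 0, -0.027], [0, 0, 0], [0, 0, 0], [0, 0, 0], [0, 0, 0]], grip=[255, 255, 255, 255, 255])

```text
time_s: 1.77
tool_pos: [0.64, 0.1795, 0.1762]
orientation: [0.67, -3.058, 0.002]
ft_force: [-2.3, -0.7, -0.8]
opening: -0.0001
grasp_force: 0.0
```

Run:
```python
from h import *
s=sense();print(s['tool_pos'],s['ft_force'],s['orientation'])
t=camera('top')[150:270,215:415,::-1]
t=cv2.resize(t,None,fx=4,fy=4,interpolation=cv2.INTER_CUBIC)
cv2.imwrite('pics/top1.png',t)
```

```text
[0.64000278 0.17948294 0.17615484] [-2.26879977 -0.66853439 -0.81198104] [ 6.70144189e-01 -3.05768324e+00  2.01177311e-03]
```

View pics/top1.png

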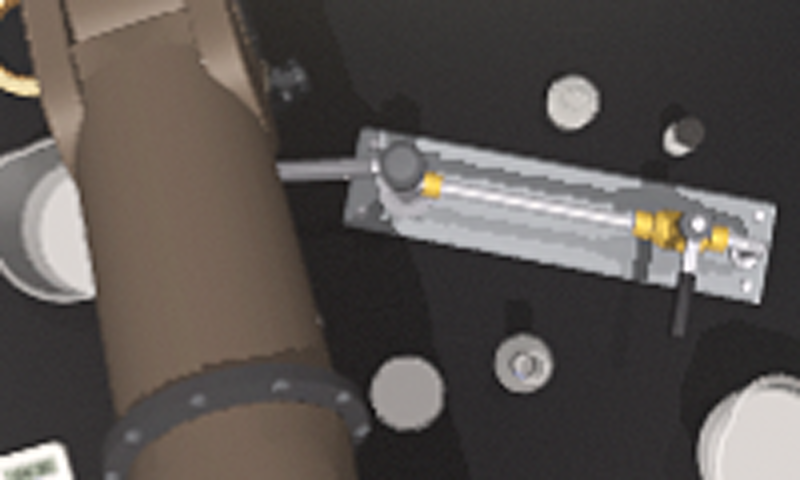

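The robot's link hides the spout in the top view, but the visible part of the arm near the hub hasn't moved. Next I push along the arc.

Emit:
play_rows(dp=[[0.086, 0.052, 0], [0.086, 0.052, 0], [0.086, 0.052, 0], [0.086, 0.052, 0], [0.086, 0.052, 0]], rot=[[0, 0, 0], [0, 0, 0], [0, 0, 0], [0, 0, 0], [0, 0, 0]], grip=[255, 255, 255, 255, 255])

```text
time_s: 2.23
tool_pos: [0.6037, 0.1858, 0.1849]
orientation: [-0.673, 3.066, 0.0]
ft_force: [0.7, -1.1, -0.3]
opening: -0.0002
grasp_force: 0.5
```

Emit:
play_rows(dp=[[0.09, 0.02, 0], [0.09, 0.02, 0], [0.09, 0.02, 0], [0.09, 0.02, 0], [0.09, 0.02, 0]], rot=[[0, 0, 0], [0, 0, 0], [0, 0, 0], [0, 0, 0], [0, 0, 0]], grip=[255, 255, 255, 255, 255])

```text
time_s: 2.65
tool_pos: [0.5673, 0.1771, 0.1833]
orientation: [-0.672, 3.069, -0.0]
ft_force: [1.0, 0.2, 0.2]
opening: 0.0
grasp_force: 0.6
```

Run:
```python
from h import *
s=sense();print(s['tool_pos'],s['ft_force'],s['orientation'])
t=camera('scene')[85:300,230:430,::-1]
t=cv2.resize(t,None,fx=2.5,fy=2.5,interpolation=cv2.INTER_CUBIC)
cv2.imwrite('pics/sc2.png',t)
```

```text
[0.56730048 0.1771494  0.18333959] [0.9899091  0.23261438 0.19824578] [-6.72462985e-01  3.06865696e+00 -3.19602450e-04]
```

View pics/sc2.png

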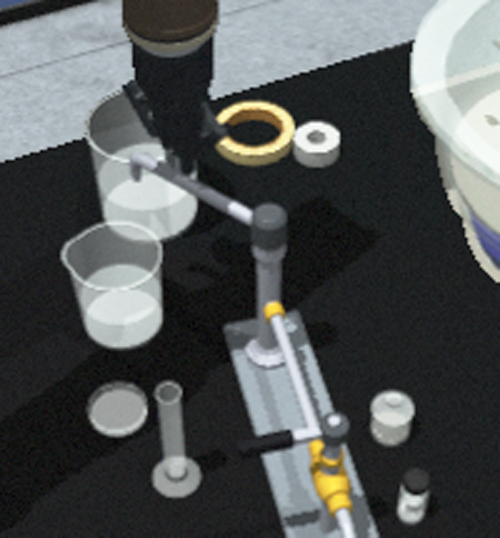

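The arm is being pushed: its bend is now at (139,157) in the crop and the spout hangs just below it. The beaker lip is centred near (112,250).

```bash
cat > ang.py <<'E'
import sys; from h import *
u,v=map(float,sys.argv[1:3]); o=np.array([.609,.058])
p=cast('scene',((u+.5)/2.5-.5+230,(v+.5)/2.5-.5+85),.2)-o
print(p+o,np.hypot(*p),np.degrees(np.arctan2(p[1],p[0])))
E
python3 ang.py 137 157;python3 ang.py 270 215; python3 plan.py .540 .164 .184 205 .007;python3 plan.py .531 .158 .184 205 .007
```

```text
[0.53022728 0.20280186] 0.16484149789301364 118.54634550206522
[0.61727525 0.07306166] 0.017185263731001668 61.214499745714456
t 2.7 p [0.5659 0.177  0.1832] F [-1.7 -0.7 -0.2] open -0.00011883872219682776 q [-0.43  0.43  0.05  1.72 -0.03  1.    1.63]
5 [[0.072, -0.002, -0.002], [0.072, -0.002, -0.002], [0.072, -0.002, -0.002], [0.072, -0.002, -0.002], [0.072, -0.002, -0.002]] rot [0.0, -0.0, -0.001]
t 2.7 p [0.5659 0.177  0.1832] F [-1.7 -0.7 -0.2] open -0.00011883872219682776 q [-0.43  0.43  0.05  1.72 -0.03  1.    1.63]
6 [[0.083, -0.005, -0.002], [0.083, -0.005, -0.002], [0.083, -0.005, -0.002], [0.083, -0.005, -0.002], [0.083, -0.005, -0.002], [0.083, -0.005, -0.002]] rot [0.0, -0.0, -0.0]
```

Emit:
play_rows(dp=[[0.07, 0, 0], [0.07, 0, 0], [0.07, 0, 0], [0.07, 0, 0], [0.06, 0, 0]], rot=[[0, 0, 0], [0, 0, 0], [0, 0, 0], [0, 0, 0], [0, 0, 0]], grip=[255, 255, 255, 255, 255])

```text
time_s: 3.12
tool_pos: [0.5427, 0.1659, 0.1833]
orientation: [0.673, -3.069, 0.0]
ft_force: [1.5, -0.3, -0.5]
opening: -0.0003
grasp_force: 0.5
```

Emit:
play_rows(dp=[[0.04, -0.01, 0], [0.03, -0.01, 0], [0.03, -0.01, 0], [0.02, 0, 0], [0, 0, 0]], rot=[[0, 0, 0], [0, 0, 0], [0, 0, 0], [0, 0, 0], [0, 0, 0]], grip=[255, 255, 255, 255, 255])

```text
time_s: 3.53
tool_pos: [0.5353, 0.1598, 0.1833]
orientation: [0.673, -3.069, 0.0]
ft_force: [0.7, 0.5, 0.7]
opening: -0.0003
grasp_force: 0.1
```

Run:
```python
from h import *
s=sense();print(s['tool_pos'],s['ft_force'],s['orientation'])
t=camera('scene')[85:300,230:430,::-1]
t=cv2.resize(t,None,fx=2.5,fy=2.5,interpolation=cv2.INTER_CUBIC)
cv2.imwrite('pics/sc3.png',t)
```

```text
[0.53526638 0.15981885 0.18329208] [0.66674708 0.4518661  0.65937289] [ 6.72731920e-01 -3.06850034e+00  8.64276722e-05]
```

View pics/sc3.png

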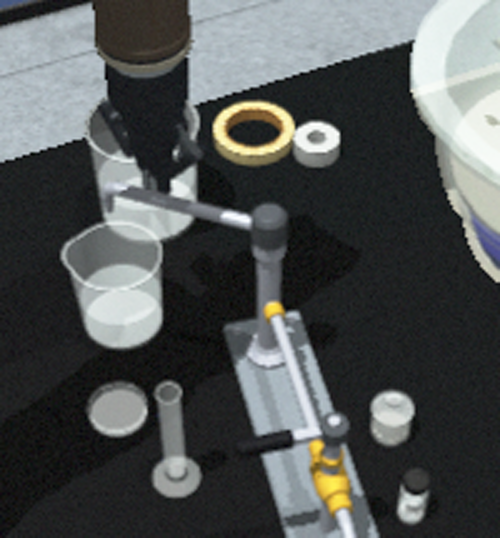

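The bend is now at (108,188), the spout's lower end at about (112,207), and the beaker lip is centred near (113,250).

```bash
python3 ang.py 108 188
python3 - <<'E'
from h import *
f=lambda u,v,z:cast('scene',((u+.5)/2.5-.5+230,(v+.5)/2.5-.5+85),z)
print('spout',f(112,207,.166),'lip',[f(u,250,.109) for u in(113,162)],f(113,222,.109),f(113,278,.109),'bottom front',f(122,347,0))
E
python3 plan.py .531 .158 .184 205 .007
```

```text
[0.48865489 0.17290686] 0.16639269854460892 136.3242537644579
spout [0.49199479 0.17986688] lip [array([0.48613634, 0.17609937]), array([0.53237041, 0.15492928])] [0.4999309  0.21429419] [0.47289356 0.13945849] bottom front [0.47165402 0.13709073]
t 3.5833 p [0.5354 0.1599 0.1833] F [1.2 0.  0. ] open 0.0004060463247902584 q [-0.42  0.37  0.05  1.8  -0.02  0.97  1.64]
1 [[0.059, 0.001, -0.009]] rot [-0.0, -0.0, -0.003]
```

The spout is within about 5 mm of the beaker's axis, so it stays there. I'll retreat, rise and go to the lever.

Emit:
play_rows(dp=[[0, 0, 0], [-0.2, 0, 0], [-0.1, 0, -0.2], [0, 0, -0.45], [0, 0, -0.4]], rot=[[0, 0, 0], [0, 0, 0], [0, 0, 0], [0, 0, 0], [0, 0, 0]], grip=[255, 255, 255, 255, 255])

```text
time_s: 4.0
tool_pos: [0.557, 0.17, 0.2676]
orientation: [0.673, -3.066, 0.001]
ft_force: [2.0, 0.1, 0.9]
opening: 0.0
grasp_force: 0.0
```

Emit:
play_rows(dp=[[0.25, -0.4, 0], [0.25, -0.4, 0], [0.25, -0.4, 0], [0.25, -0.4, 0], [0.25, -0.4, 0]], rot=[[0, 0, 0], [0, 0, 0], [0, 0, 0], [0, 0, 0], [0, 0, 0]], grip=[255, 255, 255, 255, 255])

```text
time_s: 4.42
tool_pos: [0.5329, -0.0187, 0.2674]
orientation: [-0.674, 3.069, -0.0]
ft_force: [1.3, -0.6, -0.9]
opening: -0.0001
grasp_force: 0.0
```

```bash
python3 plan.py .52 -.10 .265 205 .04
python3 - <<'E'
from h import *
t=camera('top')[150:270,215:415,::-1]
cv2.imwrite('pics/top4.png',cv2.resize(t,None,fx=4,fy=4,interpolation=cv2.INTER_CUBIC))
E
```

```text
t 4.4167 p [ 0.5329 -0.0187  0.2674] F [ 1.3 -0.6 -0.9] open -0.00010964072987462612 q [-0.17  0.25  0.14  1.75 -0.04  1.14  1.98]
3 [[0.191, -0.285, 0.01], [0.191, -0.285, 0.01], [0.191, -0.284, 0.01]] rot [-0.0, -0.0, -0.001]
```

View pics/top4.png

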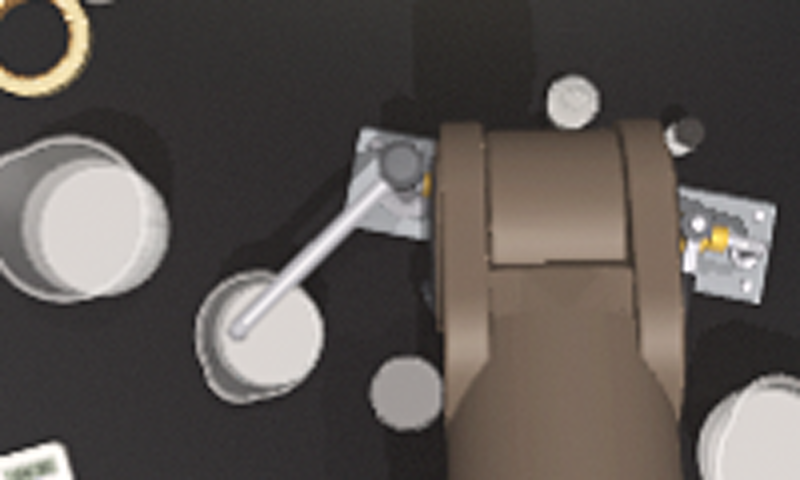

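The arm now lies over the beaker, with its bend end at (237,331) in the crop and the beaker floor centre at (270,333). I'll check that numerically.

Run:
```python
from h import *
t=lambda u,v,z:cast('top',((u+.5)/4-.5+215,(v+.5)/4-.5+150),z)
print('end',t(237,331,.2),'centre',t(240,328,.2),'hub',t(402,165,.222),'floor',t(270,333,.004),'lip',t(262,333,.109))
```

```text
end [0.48979083 0.1772248 ] centre [0.49196722 0.17509509] hub [0.60842055 0.05891537] floor [0.48841597 0.17552378] lip [0.48845017 0.16990433]
```

The spout is about 4 mm off the axis, so on to the lever.

Emit:
play_rows(dp=[[0.19, -0.28, 0], [0.19, -0.28, 0], [0.19, -0.28, 0], [0, 0, 0.4], [0, 0, 0.4]], rot=[[0, 0, 0], [0, 0, 0], [0, 0, 0], [0, 0, 0], [0, 0, 0]], grip=[255, 255, 255, 255, 255])

```text
time_s: 4.88
tool_pos: [0.5213, -0.0995, 0.2042]
orientation: [-0.666, 3.066, -0.003]
ft_force: [0.6, 0.3, -0.7]
opening: -0.0004
grasp_force: 0.0
```

Emit:
play_rows(dp=[[0, 0, 0.3], [0, 0, 0.15], [0, 0, 0]], rot=[[0, 0, 0], [0, 0, 0], [0, 0, 0]], grip=[255, 255, 255])

```text
time_s: 5.13
tool_pos: [0.5182, -0.0968, 0.1644]
orientation: [0.672, -3.064, -0.002]
ft_force: [-0.6, -0.1, 0.4]
opening: 0.0001
grasp_force: 0.0
```

```bash
python3 plan.py .515 -.13 .165 205 .008
python3 - <<'E'
from h import *
ax=np.array([.571,-.1575]); r=.062; off=.0065+.0135
for a in (170,190,210,230,245,255,260):
    t=np.radians(a); print(a,np.round(ax+r*np.array([np.cos(t),np.sin(t)])+off*np.array([np.sin(t),-np.cos(t)]),4))
E
```

```text
t 5.1333 p [ 0.5182 -0.0968  0.1644] F [-0.6 -0.1  0.4] open 9.15864134315333e-05 q [-0.04  0.35  0.16  1.9  -0.07  0.9   2.16]
5 [[0.042, -0.072, -0.001], [0.042, -0.072, -0.001], [0.042, -0.072, -0.001], [0.042, -0.072, -0.001], [0.042, -0.072, -0.001]] rot [0.0, -0.001, -0.001]
170 [ 0.5134 -0.127 ]
190 [ 0.5065 -0.1486]
210 [ 0.5073 -0.1712]
230 [ 0.5158 -0.1921]
245 [ 0.5267 -0.2052]
255 [ 0.5356 -0.2122]
260 [ 0.5405 -0.2151]
```

Emit:
play_rows(dp=[[0.08, -0.105, 0], [0.08, -0.105, 0], [0.08, -0.105, 0], [0.08, -0.105, 0], [0.08, -0.105, 0]], rot=[[0, 0, 0], [0, 0, 0], [0, 0, 0], [0, 0, 0], [0, 0, 0]], grip=[255, 255, 255, 255, 255])

```text
time_s: 5.55
tool_pos: [0.509, -0.1501, 0.1682]
orientation: [-0.672, 3.067, -0.001]
ft_force: [1.4, 1.0, 0.4]
opening: 0.0001
grasp_force: 0.8
```

Emit:
play_rows(dp=[[0.055, -0.13, 0], [0.055, -0.13, 0], [0.005, -0.14, 0], [0.005, -0.14, 0], [-0.03, -0.1, 0]], rot=[[0, 0, 0], [0, 0, 0], [0, 0, 0], [0, 0, 0], [0, 0, 0]], grip=[255, 255, 255, 255, 255])

```text
time_s: 5.97
tool_pos: [0.5236, -0.2001, 0.1672]
orientation: [0.671, -3.069, 0.0]
ft_force: [0.1, 0.7, -0.0]
opening: -0.0001
grasp_force: 0.8
```

```bash
python3 plan.py .5405 -.2151 .165 205 .006
python3 - <<'E'
from h import *
t=camera('scene')[185:340,250:450,::-1]
cv2.imwrite('pics/sc5.png',cv2.resize(t,None,fx=3,fy=3,interpolation=cv2.INTER_CUBIC))
E
```

```text
t 5.9667 p [ 0.5236 -0.2001  0.1672] F [ 0.1  0.7 -0. ] open -7.930593992962564e-05 q [ 0.12  0.39  0.2   1.83 -0.09  0.93  2.36]
4 [[-0.028, -0.065, 0.007], [-0.028, -0.065, 0.007], [-0.028, -0.065, 0.007], [-0.028, -0.065, 0.007]] rot [-0.0, -0.0, -0.001]
```

View pics/sc5.png

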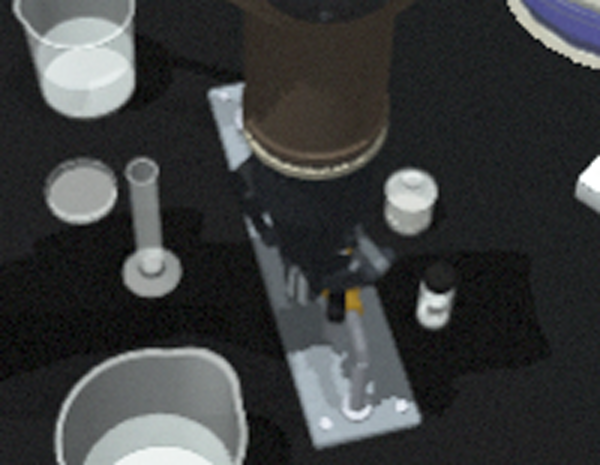

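The lever tip (337,310) is coming up beside the pipe. I'll continue to the stop.

Emit:
play_rows(dp=[[-0.03, -0.065, 0], [-0.03, -0.065, 0], [-0.04, -0.06, 0], [-0.04, -0.05, 0], [0, 0, 0]], rot=[[0, 0, 0], [0, 0, 0], [0, 0, 0], [0, 0, 0], [0, 0, 0]], grip=[255, 255, 255, 255, 255])

```text
time_s: 6.43
tool_pos: [0.5416, -0.2106, 0.1669]
orientation: [0.673, -3.067, -0.002]
ft_force: [-3.1, 1.6, 1.9]
opening: -0.0001
grasp_force: 1.6
```

Emit:
play_rows(dp=[[-0.04, -0.03, 0], [-0.04, -0.02, 0], [0, 0, 0]], rot=[[0, 0, 0], [0, 0, 0], [0, 0, 0]], grip=[255, 255, 255])

```text
time_s: 6.68
tool_pos: [0.5428, -0.2111, 0.1662]
orientation: [0.669, -3.057, -0.01]
ft_force: [-24.2, 5.6, 14.9]
opening: -0.0001
grasp_force: 13.1
```

The force has risen to 24 N, so the lever is against its stop. I'll back off, rise and look.

Emit:
play_rows(dp=[[0.1, 0.05, 0], [0.25, 0.15, 0], [0, 0, -0.4], [0, 0, -0.45], [0.4, 0, -0.2]], rot=[[0, 0, 0], [0, 0, 0], [0, 0, 0], [0, 0, 0], [0, 0, 0]], grip=[255, 255, 255, 255, 255])

```text
time_s: 7.1
tool_pos: [0.4938, -0.2199, 0.255]
orientation: [-0.681, 3.059, -0.003]
ft_force: [1.3, -0.6, 1.1]
opening: 0.0002
grasp_force: 0.0
```

Emit:
play_rows(dp=[[0.45, 0, 0], [0.45, 0, 0], [0.3, 0, 0], [0, 0, 0], [0, 0, 0]], rot=[[0, 0, 0], [0, 0, 0], [0, 0, 0], [0, 0, 0], [0, 0, 0]], grip=[255, 255, 255, 255, 255])

```text
time_s: 7.52
tool_pos: [0.4005, -0.2636, 0.2519]
orientation: [-0.669, 3.068, -0.002]
ft_force: [0.6, 0.2, -0.3]
opening: 0.0003
grasp_force: 0.0
```

Run:
```python
from h import *
s=sense();print(s['time_s'],s['tool_pos'],s['ft_force'])
t=camera('top')[150:270,215:415,::-1]
cv2.imwrite('pics/top6.png',cv2.resize(t,None,fx=4,fy=4,interpolation=cv2.INTER_CUBIC))
```

```text
7.5167 [ 0.40047661 -0.26361466  0.25193899] [ 0.63666699  0.21953932 -0.28945902]
```

View pics/top6.png

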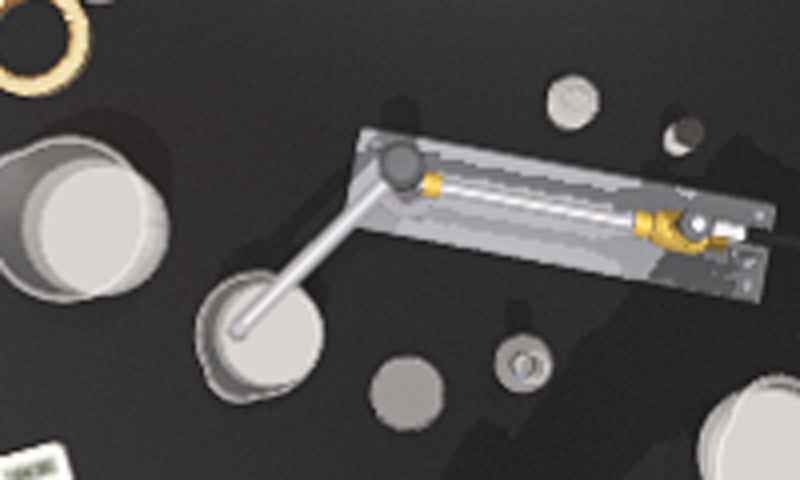

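The lever runs in line with the pipe from (697,224) to the right, past (745,233). The spout is still over the beaker at (237,331), and all the vessels are where they started.

```bash
python3 -c "from plant import *;print(hand_in())"
```

```text
the job is handed in; nothing more can be done
None
```

The job is handed in, though the hand-in returned no verdict: by my camera measurements the spout rests about 4 mm from the beaker's axis, the stopcock lever is fully open against its stop, and none of the vessels or bottles shows any movement.

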